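Lay the paint case down against the stop

TASK

The flat wooden paint case is standing on end on the drawing board. Push it over towards the board's stop strip so that it lies flat with its clasped lid up, then push it along the board until its far end sits flush and square against the strip, and draw back clear. Only push it, never pick it up, and leave the brush pot, ink jar and mug beside the board as they are.

Things in the scene. Friction and masses are not known exactly. Their poses are not given: they have to be found in the camera images.
- board: Fixed plywood drawing board, 380 (its x) x 300 (its y) x 12 mm thick; origin at the centre of its underside (table height), z up. A dark wooden stop strip, 290 mm long, 25 mm wide, standing 20 mm above the board's top face, runs along y near the board's +x edge, the one farther from the robot. Place and yaw (up to 0.6 rad) vary.
- stop (a point): Middle of the stop strip's face that looks along the board's -x (towards the paint case), 150 mm from the board's centre along its x, 10 mm above the board's top face. Axes as the board's. A case pushed onto it askew jams on one corner and does not square itself: square it while it slides, by pushing its near end evenly at two points (two spread fingertips 70 to 100 mm apart).
- case: Loose closed wooden case, a box 45 mm thick (its x), 120 mm wide (y), 160 mm tall (z) as it stands, 0.35 to 0.7 kg. Origin at the centre of the small end it stands on at the start, 12 mm above the table. Its lid, with a flat border and small brass clasp low down, is its -x face, towards the robot; its plain back (+x) faces the stop strip, up to 0.15 rad off square.
- case_top (a point): Centre of the case's other small end (top while standing, with brass hinge plates), 160 mm from the case's origin along its z; this end must finish against the strip. Axes as the case's. Once tipped, it is some 45 to 75 mm short of the strip.
- case_centre (a point): Centre of the paint case, 80 mm from its origin along its z. Axes as the case's. Leaning more than about 16 degrees over its back's lower edge it falls by itself, and lies 45 mm high with x down and z towards the strip. It then slides with less than 8 N.
- brush_pot: Bystander: terracotta pot, 80 mm across, 90 mm high, with brushes standing up to about 200 mm; loose, beside the board. Origin at the centre of its underside.
- ink_jar: Bystander: closed jar 54 mm across, 65 mm high; loose, beside the board. Origin at the centre of its underside.
- mug: Bystander: white mug 76 mm across plus a handle, 85 mm high; loose, beside the board. Origin at the centre of its underside.
Not all that is in view belongs to the job. There is more than one size of the case; the one meant has the size given above.

How it is judged:
By the outcome, as a careful person would: the job done as asked, in the order asked, and still so for the second after the job is handed in, with the robot touching nothing.
It also fails if it takes over 45 s, if anything falls off the work surface, if the arm or the gripper's body presses on something with over 40 N, if the wrist force passes 120 N, or if a joint passes its speed limit or range.

ROBOT

A 6-joint arm with a two-finger parallel gripper is mounted at the origin on the work surface. World frame = base frame: x ahead of the robot, y to its left, z up, the work surface at z = 0. Lengths are in m, angles in rad, forces in N, time in s.
With the tool pointing down it reaches from about 0.35 to 1 m from the base axis. Payload 7.1 kg.
Tool frame: the origin (TCP) lies between the finger pads; the fingertips stand 11 mm ahead of it and the grasp point (between the pads) lies 8 mm behind it (ctrl.tips_ahead is the distance from the TCP to the fingertips, in m); z points along the fingers, y is the line along which they close (so a half turn about z gives the same grasp; the last joint's range is limited). The gripper opens to 85 mm and grips with 20 to 120 N. Pads are 22 mm wide; open, the fingers measure 114 mm over their backs; the gripper's body (76 mm by 85 mm) begins 54 mm behind the grasp point. The pads swing forward as they close: fully open they stand 13 mm farther back than shut.
Start: joints at [-1.195, 0.423, 1.63, -0, 1.089, -0.019], TCP at [0.24, -0.577, 0.242] pointing down, gripper open.
Joint ranges: [-3, 3], [-0.9, 2.11], [0.09, 2.58], [-1.31, 4.45], [0.11, 2.69], [-2.54, 2.54]. Speed limits (rad/s): [2.39, 2.39, 3.01, 3.14, 3.14, 3.14].

INTERFACE

Orientations are given as a rotation vector (axis times angle).
In Python, from rig import ctrl gives the robot as it stands.
- The arm moves only by the tool apply_moves, never from a script. Its argument "series" is a list of rows, each an object with "xyz": the shift along the world's x, y, z in m, a list of three; "roll": the turn about the world's z in degrees. A call has 1 to 10 rows; each row is the pose to reach, as a shift and turn from the pose commanded when the call began; what a row does not reach only later rows make up. A row lasts 1/12 s, in which the tool goes at most 41.7 mm and 7.16 degrees, less where a joint would pass 70% of its speed; a pose out of reach is approached as far as the arm can. A call with a gripper value outside its range is refused whole. "hand" is the closure in counts, from 0 (fully open) to 255 (shut), set as the call begins (left out, the last holds). The fingers move at their own pace and stop on an object; "newtons" is the grip in N (left out, the last holds). Time passes only in rows, so rows that repeat a pose let the fingers close. It gives the time, the measured TCP pose, the force, the opening and the grip force at its end, in the units of the state.
- ctrl.get_obs(): the state, without advancing time (a new reading comes with each control period).
- ctrl.read_camera(name): name is "scene" or "top" or "wrist"; returns a dict with "color" (400x640x3 uint8, red, green, blue), "depth" (400x640 float32, m along the optical axis (not along the pixel's ray), 0 where there is no reading), "mtx" (3x3 intrinsics, pixels), "eye" and "attitude" of the camera in the world; the wrist camera has in their place "mount" (4x4, takes a point from camera to tool coordinates, whose origin is the TCP and whose axes are the flange's). Camera axes: x right, y down, z forward; pixel columns grow to the right and rows downward; lengths in m; the calibration is good to about 2 mm. A picture is of the moment at which its call begins: read the wrist's pose just before it.
- ctrl.sign_off(): hands the job in; it is judged then, once.
The state is a dict: "time_s": time; "joints": joint angles; "joint_vel": joint speeds; "joint_efforts": joint torques, N m; "position": TCP position; "ee_rot": TCP orientation; "ft_force": force on the tool from outside, world axes, zero at the start; "wrist_torque": the same for the moment, N m; "gripper_width": finger opening in m; "finger_force": force on a finger pad.
Only numpy, scipy, OpenCV 4.12 (cv2) and the standard library are available. Lean on these libraries where they do the work, as an engineer would, in place of code of your own. Each camera call takes 0.05 s, during which the arm holds its last target. There are 200 camera calls.

## Working session

There is one attempt and no reset: what is moved stays moved. The work goes in short steps, Python scripts to look and compute and a tool call to move; the robot and the scene stay as the last step left them, time stands still between calls to the robot, and variables do not carry over. Pictures are saved under pics/ and viewed, at most 10 in all, crops included, and the job is handed in when it is done.

Besides the shell and the picture viewer there is one more tool, called after ">>>" as a command line: name --argument value ..., lists and objects as JSON in quotes. apply_moves: Moves the arm, as the interface text tells. Its arguments: {"type":"object","properties":{"series":{"type":"array","items":{"type":"object","properties":{"xyz":{"type":"array","items":{"type":"number"}},"roll":{"type":"number"}}}},"hand":{"type":"number"},"newtons":{"type":"number"}},"required":["series"]}

```bash
mkdir -p pics; cat > h.py <<'E'
import numpy as np,cv2
from rig import ctrl
from scipy.spatial.transform import Rotation as R
def cam(n):
    c=ctrl.read_camera(n); return c
def att(c):
    a=np.array(c['attitude']); return a if a.shape==(3,3) else R.from_rotvec(a).as_matrix()
def cloud(c):
    d=c['depth'];v,u=np.mgrid[0:400,0:640];K=np.array(c['mtx'])
    p=np.stack([(u-K[0,2])/K[0,0]*d,(v-K[1,2])/K[1,1]*d,d],-1)
    P=p@att(c).T+np.array(c['eye']);P[d==0]=np.nan;return P
E
python3 - <<'E'
from h import *
for n in('scene','top'):
    c=cam(n);cv2.imwrite(f'pics/{n}0.png',c['color'][...,::-1]);print(n,c['eye'],c['attitude'],c['mtx'])
    np.savez(f'{n}0.npz',P=cloud(c),c=c['color'])
print(ctrl.get_obs())
E
```

```text
scene [ 1.11291239 -0.27335311  0.96366495] [-2.19845887 -1.34681169  0.4480091 ] [[391.97135158   0.         322.90735657]
 [  0.         391.97135158 200.69328551]
 [  0.           0.           1.        ]]
top [0.38054685 0.02144757 1.23694621] [-2.12439917  2.15948327 -0.17510573] [[439.24687839   0.         322.11079427]
 [  0.         439.24687839 209.74174423]
 [  0.           0.           1.        ]]
{'time_s': 0.1, 'joints': array([-1.19498295e+00,  4.23811193e-01,  1.63060153e+00,  2.35146849e-05,
        1.08862481e+00, -1.90150594e-02]), 'joint_vel': array([ 0.00114001, -0.00270196, -0.00143974,  0.00051248, -0.00032896,
        0.00160927]), 'joint_efforts': array([-6.30935428e-04, -5.58422291e+01, -2.82445121e+01, -8.71897055e-05,
        3.03486449e-03,  9.24740647e-06]), 'position': array([ 0.24024958, -0.57645641,  0.24159895]), 'ee_rot': array([-3.07917894e+00, -6.15878062e-01,  3.70390855e-04]), 'ft_force': array([-0.53673154,  0.35321778,  0.30730038]), 'wrist_torque': array([-0.01842006,  0.01494573, -0.01978936]), 'finger_force': 0.0, 'gripper_width': 0.0854404144981173}
```

View pics/top0.png

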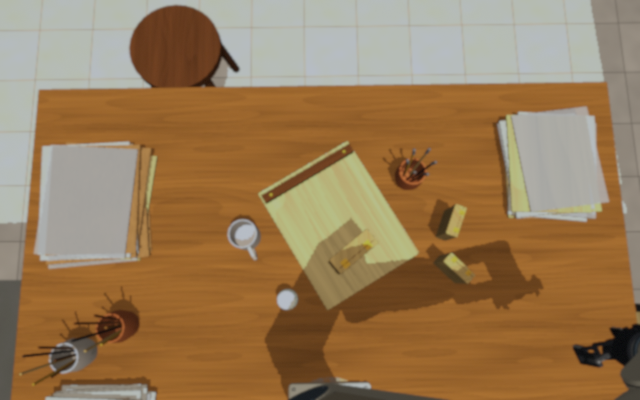

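View pics/scene0.png

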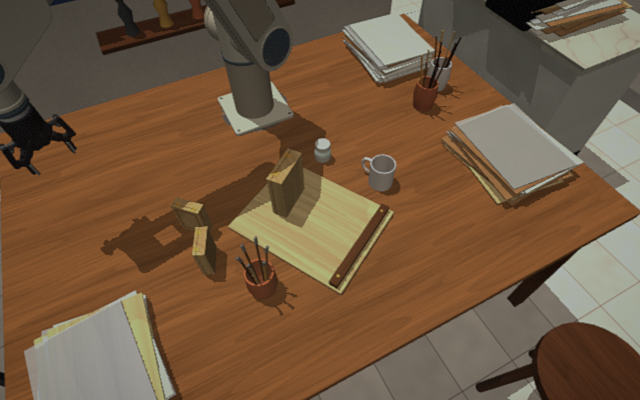

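The top view shows the standing case at about (353,252) and the strip from (262,195) to (352,148). The pot is at (410,172), the mug at (243,235) and the jar at (287,299). Two smaller decoy cases are at (455,220) and (458,267).

```bash
python3 - <<'E'
from h import *
d=np.load('top0.npz');P=d['P'];C=d['c'];h=P[...,2]
v,u=np.mgrid[0:400,0:640]
def rect(m,name):
    q=P[m][:,:2].astype(np.float32);r=cv2.minAreaRect(q);print(name,m.sum(),np.round(r[0],4),np.round(r[1],4),round(r[2],2),'z',round(float(np.median(P[m][:,2])),4));print(np.round(cv2.boxPoints(r),3).tolist())
def big(m):
    n,l,s,_=cv2.connectedComponentsWithStats(m.astype(np.uint8));k=1+np.argmax(s[1:,4]);return l==k
roi=(u>230)&(u<440)&(v>130)&(v<320)
hsv=cv2.cvtColor(C,cv2.COLOR_RGB2HSV)
print(hsv[225,320],hsv[180,300],hsv[250,350],hsv[100,300],h[225,320],h[180,300],h[250,350])
rect(big(roi&(h>.006)&(h<.02)&(u<425)),'board')
rect(big(roi&(h>.024)&(h<.045)&(v<210)&(u>250)&(u<365)),'strip')
rect(big(roi&(h>.16)&(h<.185)&(abs(u-353)<40)&(abs(v-252)<35)),'casetop')
for n,a,b,w in(('pot',410,172,25),('mug',243,238,30),('jar',287,299,18),('d1',455,220,22),('d2',458,267,22)):
    m=(abs(u-a)<w)&(abs(v-b)<w)&(h>.035)
    q=P[m];print(n,np.round(q.min(0),3),np.round(q.max(0),3))
E
```

```text
[ 29  83 184] [ 12 176 113] [ 19 133 138] [ 16 179 160] 0.014587435270161597 0.03681559617608787 0.17450825636110867
board 12280 [ 0.5398 -0.0301] [0.3889 0.3079] 30.46 z 0.0134
[[0.2939999997615814, 0.004000000189989805], [0.44999998807907104, -0.26100000739097595], [0.7850000262260437, -0.06400000303983688], [0.6290000081062317, 0.20100000500679016]]
strip 954 [0.6787 0.0514] [0.0264 0.2899] 30.23 z 0.0334
[[0.593999981880188, 0.17000000178813934], [0.7400000095367432, -0.07999999821186066], [0.7630000114440918, -0.06700000166893005], [0.6169999837875366, 0.18299999833106995]]
casetop 920 [ 0.4483 -0.0611] [0.0448 0.1198] 38.61 z 0.1734
[[0.3930000066757202, -0.02800000086426735], [0.46799999475479126, -0.12200000137090683], [0.503000020980835, -0.09399999678134918], [0.42800000309944153, -0.0]]
pot [ 0.626 -0.268  0.035] [ 0.7   -0.192  0.199]
mug [0.438 0.186 0.035] [0.542 0.263 0.091]
jar [0.307 0.087 0.035] [0.357 0.133 0.072]
d1 [ 0.484 -0.36   0.035] [ 0.571 -0.304  0.118]
d2 [ 0.365 -0.373  0.035] [ 0.444 -0.294  0.118]
```

>>> apply_moves --series '[{"xyz":[0.01,0.03,0],"roll":4},{"xyz":[0.022,0.07,0],"roll":8},{"xyz":[0.035,0.11,0],"roll":12},{"xyz":[0.047,0.15,0],"roll":16},{"xyz":[0.06,0.19,0],"roll":16},{"xyz":[0.072,0.23,0],"roll":16},{"xyz":[0.085,0.27,0],"roll":16},{"xyz":[0.097,0.31,0],"roll":16},{"xyz":[0.11,0.35,0],"roll":16},{"xyz":[0.12,0.38,0],"roll":16}]' --hand 40

```text
time_s: 0.93
position: [0.3602, -0.1943, 0.2422]
ee_rot: [-2.964, -1.039, 0.0]
ft_force: [0.8, -0.3, -0.4]
gripper_width: 0.072
finger_force: 0.0
```

>>> apply_moves --series '[{"xyz":[0.012,0.038,0],"roll":0},{"xyz":[0.022,0.07,0],"roll":0},{"xyz":[0.027,0.086,0],"roll":0},{"xyz":[0.027,0.086,-0.03],"roll":0},{"xyz":[0.027,0.086,-0.06],"roll":0},{"xyz":[0.027,0.086,-0.09],"roll":0},{"xyz":[0.027,0.086,-0.105],"roll":0},{"xyz":[0.027,0.086,-0.105],"roll":0}]'

```text
time_s: 1.6
position: [0.385, -0.11, 0.1346]
ee_rot: [-2.961, -1.038, 0.008]
ft_force: [-0.9, 0.7, 0.1]
gripper_width: 0.0719
finger_force: 0.0
```

```bash
python3 - <<'E'
from h import *
c=cam('scene');cv2.imwrite('pics/s1.png',cv2.resize(c['color'][80:260,180:420,::-1],None,fx=3,fy=3));o=ctrl.get_obs();print(o['position'],o['ft_force'],o['joints'])
E
```

```text
[ 0.38611782 -0.11043379  0.13607563] [0.10552634 0.13500756 0.72139747] [-3.08206972e-01  2.86646958e-01  2.17770981e+00 -5.30953696e-06
  6.81538771e-01  5.88403177e-01]
```

View pics/s1.png

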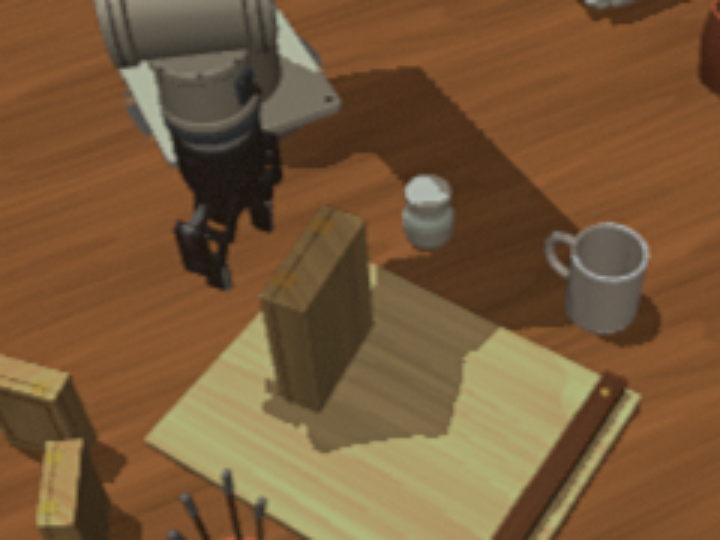

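The fingers are square behind the lid, with a gap of about 45 mm. I'll push now.

>>> apply_moves --series '[{"xyz":[0.012,0.009,0],"roll":0},{"xyz":[0.022,0.017,0],"roll":0},{"xyz":[0.028,0.022,0],"roll":0},{"xyz":[0.033,0.026,0],"roll":0},{"xyz":[0.037,0.03,0],"roll":0},{"xyz":[0.041,0.033,0],"roll":0},{"xyz":[0.045,0.036,0],"roll":0},{"xyz":[0.049,0.039,0],"roll":0},{"xyz":[0.053,0.042,0],"roll":0}]'

```text
time_s: 2.4
position: [0.4406, -0.0686, 0.1373]
ee_rot: [-2.965, -1.039, 0.0]
ft_force: [-0.6, 0.0, 0.1]
gripper_width: 0.0717
finger_force: 0.3
```

>>> apply_moves --series '[{"xyz":[0.004,0.003,0],"roll":0},{"xyz":[0.008,0.006,0],"roll":0},{"xyz":[0.012,0.009,0],"roll":0},{"xyz":[0.016,0.012,0],"roll":0},{"xyz":[0.019,0.015,0],"roll":0},{"xyz":[0.02,0.016,0],"roll":0},{"xyz":[0.02,0.016,0],"roll":0},{"xyz":[0.02,0.016,0],"roll":0}]'

```text
time_s: 3.07
position: [0.4603, -0.0528, 0.1372]
ee_rot: [-2.965, -1.039, 0.0]
ft_force: [-0.2, 0.0, 0.3]
gripper_width: 0.072
finger_force: 0.0
```

```bash
python3 - <<'E'
from h import *
c=cam('scene');cv2.imwrite('pics/s2.png',cv2.resize(c['color'][80:280,180:420,::-1],None,fx=3,fy=3));o=ctrl.get_obs();print(o['position'],o['ft_force'])
E
```

```text
[ 0.46019616 -0.05288771  0.13725717] [-0.02897492 -0.26976474 -0.26377958]
```

View pics/s2.png

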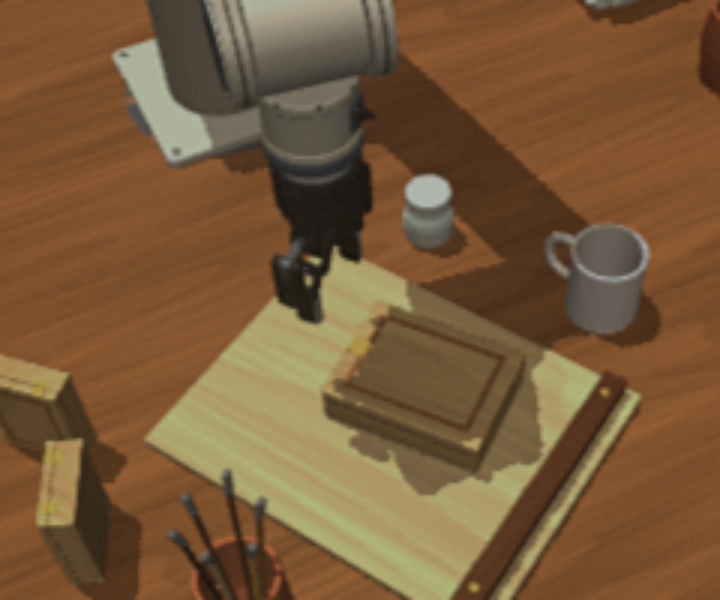

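The case lies flat with its lid up and the clasp at the near end, about 50 to 60 mm short of the strip. I'll back off and measure it.

>>> apply_moves --series '[{"xyz":[-0.025,-0.018,0],"roll":-4},{"xyz":[-0.05,-0.04,0],"roll":-8},{"xyz":[-0.06,-0.05,0],"roll":-8},{"xyz":[-0.06,-0.05,0],"roll":-8}]'

```text
time_s: 3.45
position: [0.3976, -0.1039, 0.1371]
ee_rot: [-3.03, -0.826, 0.003]
ft_force: [0.5, -0.2, -0.3]
gripper_width: 0.0721
finger_force: 0.0
```

```bash
cat > m.py <<'E'
from h import *
import sys
def rect(m,P,name):
    n,l,s,_=cv2.connectedComponentsWithStats(m.astype(np.uint8));m=l==1+np.argmax(s[1:,4])
    q=P[m];r=cv2.minAreaRect(q[:,:2].astype(np.float32));print(name,m.sum(),np.round(r[0],4),np.round(r[1],4),round(r[2],2),'z',np.round(np.median(q[:,2]),4))
    print(np.round(cv2.boxPoints(r),4).tolist())
for n in('scene','top'):
    c=cam(n);P=cloud(c);x,y,h=P[...,0],P[...,1],P[...,2]
    e=np.array([.8635,.5044]);Q=(P[...,:2]-[.6787,.0514])@np.array([e,[-e[1],e[0]]]).T
    on=(Q[...,0]>-.32)&(Q[...,0]<.04)&(abs(Q[...,1])<.15)
    rect(on&(h>.050)&(h<.065),P,n+' case');rect(on&(abs(Q[...,0])<.03)&(h>.028)&(h<.04),P,n+' strip')
    if len(sys.argv)>1: cv2.imwrite(f'pics/{n}{sys.argv[1]}.png',c['color'][...,::-1])
o=ctrl.get_obs();print(o['position'],o['ee_rot'],o['ft_force'])
E
python3 m.py
```

```text
scene case 2018 [0.5306 0.0031] [0.1605 0.1241] 38.3 z 0.0578
[[0.4291999936103821, 0.002099999925121665], [0.5060999989509583, -0.09529999643564224], [0.632099986076355, 0.00419999985024333], [0.5551999807357788, 0.10159999877214432]]
scene strip 889 [0.6763 0.0502] [0.0262 0.2927] 30.51 z 0.0328
[[0.5906999707221985, 0.1696999967098236], [0.739300012588501, -0.08250000327825546], [0.761900007724762, -0.06920000165700912], [0.6133000254631042, 0.18299999833106995]]
top case 2596 [0.5323 0.0055] [0.1603 0.1202] 38.53 z 0.0585
[[0.43209999799728394, 0.0026000000070780516], [0.5070000290870667, -0.09149999916553497], [0.6323999762535095, 0.00839999970048666], [0.5575000047683716, 0.10239999741315842]]
top strip 917 [0.6787 0.0515] [0.0265 0.2896] 30.27 z 0.0334
[[0.5942999720573425, 0.16990000009536743], [0.7402999997138977, -0.08030000329017639], [0.7631999850273132, -0.06689999997615814], [0.6172000169754028, 0.18330000340938568]]
[ 0.40058238 -0.10326436  0.13755486] [3.03038695e+00 8.27298912e-01 1.12600711e-03] [ 0.45528168  0.72869929 -0.10915949]
```

>>> apply_moves --series '[{"xyz":[0.01,0.02,-0.01],"roll":0},{"xyz":[0.018,0.035,-0.025],"roll":0},{"xyz":[0.021,0.04,-0.045],"roll":0},{"xyz":[0.021,0.04,-0.065],"roll":0},{"xyz":[0.021,0.04,-0.082],"roll":0},{"xyz":[0.021,0.04,-0.094],"roll":0},{"xyz":[0.021,0.04,-0.094],"roll":0},{"xyz":[0.021,0.04,-0.094],"roll":0}]'

```text
time_s: 4.22
position: [0.4218, -0.0623, 0.0429]
ee_rot: [-3.029, -0.831, 0.001]
ft_force: [0.3, 0.2, -0.4]
gripper_width: 0.0719
finger_force: 0.0
```

>>> apply_moves --series '[{"xyz":[0.009,0.005,0],"roll":-0.3},{"xyz":[0.017,0.01,0],"roll":-0.3},{"xyz":[0.022,0.013,0],"roll":-0.3},{"xyz":[0.026,0.015,0],"roll":-0.3},{"xyz":[0.03,0.0175,0],"roll":-0.3},{"xyz":[0.034,0.02,0],"roll":-0.3},{"xyz":[0.038,0.022,0],"roll":-0.3},{"xyz":[0.042,0.0245,0],"roll":-0.3},{"xyz":[0.046,0.027,0],"roll":-0.3},{"xyz":[0.05,0.029,0],"roll":-0.3}]'

```text
time_s: 5.05
position: [0.4682, -0.0335, 0.0431]
ee_rot: [-3.03, -0.823, 0.01]
ft_force: [-9.2, -1.2, 5.6]
gripper_width: 0.0723
finger_force: 4.0
```

```bash
python3 m.py 3
```

```text
scene case 2097 [0.54   0.0022] [0.1836 0.1238] 33.18 z 0.0578
[[0.4293000102043152, 0.003800000064074993], [0.49709999561309814, -0.0997999981045723], [0.6507999897003174, 0.000699999975040555], [0.5830000042915344, 0.10429999977350235]]
scene strip 888 [0.6763 0.0502] [0.0263 0.2911] 30.49 z 0.0328
[[0.5910999774932861, 0.16899999976158142], [0.7387999892234802, -0.08190000057220459], [0.7615000009536743, -0.06849999725818634], [0.6137999892234802, 0.18240000307559967]]
top case 1458 [0.568  0.0193] [0.1248 0.1207] 32.65 z 0.0585
[[0.4828999936580658, 0.036400001496076584], [0.5479999780654907, -0.06520000100135803], [0.6531000137329102, 0.002099999925121665], [0.5879999995231628, 0.10369999706745148]]
top strip 920 [0.6785 0.0513] [0.0269 0.2899] 30.64 z 0.0334
[[0.5931000113487244, 0.16920000314712524], [0.7408000230789185, -0.08020000159740448], [0.7638999819755554, -0.06650000065565109], [0.6161999702453613, 0.18289999663829803]]
[ 0.46995195 -0.03341928  0.04315939] [-3.0308177  -0.82260116  0.00520368] [-5.47974184  0.44109739  0.53815522]
```

View pics/scene3.png

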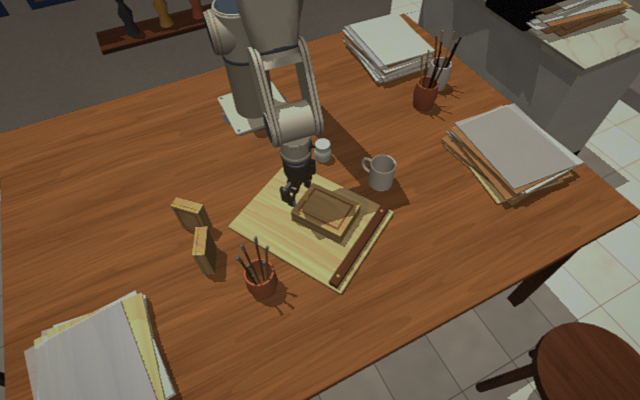

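The case is squaring up, with about 2° left and a gap of roughly 34 mm to the strip. The bystanders are untouched.

>>> apply_moves --series '[{"xyz":[0.0026,0.0015,0],"roll":0},{"xyz":[0.0052,0.003,0],"roll":0},{"xyz":[0.0078,0.0046,0],"roll":0},{"xyz":[0.0104,0.0061,0],"roll":0},{"xyz":[0.013,0.0076,0],"roll":0},{"xyz":[0.0155,0.009,0],"roll":0},{"xyz":[0.018,0.0105,0],"roll":0},{"xyz":[0.019,0.011,0],"roll":0}]'

```text
time_s: 5.82
position: [0.4907, -0.0227, 0.0432]
ee_rot: [3.032, 0.822, 0.0]
ft_force: [-2.8, -1.2, -2.5]
gripper_width: 0.072
finger_force: 1.5
```

```bash
python3 m.py
```

```text
scene case 2170 [0.5631 0.0101] [0.1818 0.1229] 30.4 z 0.0578
[[0.4535999894142151, 0.017000000923871994], [0.5157999992370605, -0.08889999985694885], [0.6725999712944031, 0.003100000089034438], [0.6104999780654907, 0.10899999737739563]]
scene strip 891 [0.6761 0.0506] [0.0259 0.2919] 30.58 z 0.0327
[[0.5907999873161316, 0.1696999967098236], [0.7391999959945679, -0.08160000294446945], [0.7615000009536743, -0.06849999725818634], [0.6129999756813049, 0.18279999494552612]]
top case 1321 [0.5934 0.0282] [0.1162 0.1204] 30.74 z 0.0586
[[0.5127000212669373, 0.0502999983727932], [0.5741999745368958, -0.053199999034404755], [0.6740999817848206, 0.006200000178068876], [0.612500011920929, 0.1096000000834465]]
top strip 916 [0.6786 0.0515] [0.0268 0.2895] 30.43 z 0.0334
[[0.5936999917030334, 0.1695999950170517], [0.7402999997138977, -0.08009999990463257], [0.7634999752044678, -0.06650000065565109], [0.6169000267982483, 0.18320000171661377]]
[ 0.4909019  -0.02277513  0.04331924] [3.03203832e+00 8.21747368e-01 1.07446953e-03] [-1.77933639 -0.24250465 -0.75932961]
```

>>> apply_moves --series '[{"xyz":[0.0017,0.001,0],"roll":0},{"xyz":[0.0034,0.002,0],"roll":0},{"xyz":[0.0052,0.003,0],"roll":0},{"xyz":[0.0069,0.004,0],"roll":0},{"xyz":[0.0086,0.005,0],"roll":0},{"xyz":[0.0095,0.0055,0],"roll":0},{"xyz":[0.0104,0.006,0],"roll":0},{"xyz":[0.0112,0.0066,0],"roll":0}]'

```text
time_s: 6.58
position: [0.5015, -0.0164, 0.0433]
ee_rot: [-3.032, -0.822, 0.001]
ft_force: [-5.1, -3.4, 1.9]
gripper_width: 0.072
finger_force: 2.7
```

>>> apply_moves --series '[{"xyz":[0.0009,0.0005,0],"roll":0},{"xyz":[0.0017,0.001,0],"roll":0},{"xyz":[0.0026,0.0015,0],"roll":0},{"xyz":[0.0026,0.0015,0],"roll":0}]'

```text
time_s: 6.92
position: [0.5042, -0.0148, 0.0433]
ee_rot: [-3.032, -0.822, 0.0]
ft_force: [-3.8, -2.0, 0.2]
gripper_width: 0.0719
finger_force: 2.2
```

>>> apply_moves --series '[{"xyz":[0.0009,0.0005,0],"roll":0},{"xyz":[0.0017,0.001,0],"roll":0},{"xyz":[0.0017,0.001,0],"roll":0}]'

```text
time_s: 7.17
position: [0.5043, -0.0146, 0.0433]
ee_rot: [3.032, 0.822, -0.006]
ft_force: [-9.6, -10.2, 7.5]
gripper_width: 0.0722
finger_force: 6.6
```

The advance has stopped and the force has risen to about 14 N, so the case is on the strip. I'll check that it's square.

```bash
python3 - <<'E'
from h import *
exec(open('m.py').read())
c=cam('scene');cv2.imwrite('pics/s4.png',cv2.resize(c['color'][170:300,280:410,::-1],None,fx=4.5,fy=4.5,interpolation=cv2.INTER_CUBIC))
E
```

```text
scene case 2189 [0.5773 0.0183] [0.1794 0.1237] 30.48 z 0.0579
[[0.46869999170303345, 0.026100000366568565], [0.5314000248908997, -0.08049999922513962], [0.6859999895095825, 0.010499999858438969], [0.623199999332428, 0.11710000038146973]]
scene strip 926 [0.67   0.0477] [0.0398 0.2934] 30.62 z 0.0329
[[0.5781999826431274, 0.16380000114440918], [0.7275999784469604, -0.08869999647140503], [0.761900007724762, -0.06849999725818634], [0.612500011920929, 0.18410000205039978]]
top case 1209 [0.6091 0.0372] [0.1102 0.1204] 30.26 z 0.0585
[[0.5311999917030334, 0.061400000005960464], [0.5918999910354614, -0.04259999841451645], [0.6869999766349792, 0.013000000268220901], [0.6263999938964844, 0.1168999969959259]]
top strip 827 [0.6781 0.051 ] [0.0272 0.29  ] 30.43 z 0.0336
[[0.5929999947547913, 0.16920000314712524], [0.7398999929428101, -0.08089999854564667], [0.7633000016212463, -0.06710000336170197], [0.6164000034332275, 0.18289999663829803]]
[ 0.50426529 -0.0146248   0.04332938] [-3.0321747  -0.82187865  0.0051738 ] [ -9.26207021 -10.02784847   6.90977116]
```

View pics/s4.png

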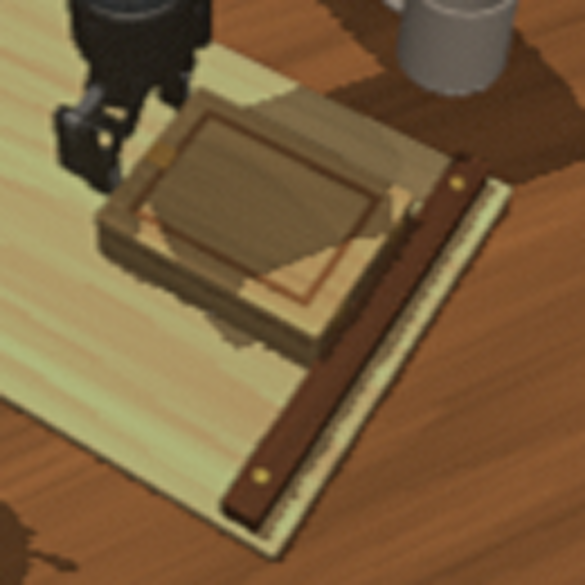

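The case looks flush and square: both far corners are at 0.600 along the board and the strip face is at about 0.599. I'll seat it with a slight press and then draw back.

>>> apply_moves --series '[{"xyz":[0.0009,0.0005,0],"roll":0},{"xyz":[0.0009,0.0005,0],"roll":0},{"xyz":[-0.003,-0.002,0],"roll":0},{"xyz":[-0.015,-0.009,0],"roll":0},{"xyz":[-0.035,-0.02,0],"roll":0},{"xyz":[-0.052,-0.03,0],"roll":0},{"xyz":[-0.065,-0.038,0.02],"roll":0},{"xyz":[-0.07,-0.042,0.05],"roll":0},{"xyz":[-0.07,-0.055,0.085],"roll":0},{"xyz":[-0.07,-0.075,0.12],"roll":0}]'

```text
time_s: 8.15
position: [0.4362, -0.0885, 0.1647]
ee_rot: [-3.032, -0.823, -0.002]
ft_force: [0.8, 0.3, -0.7]
gripper_width: 0.0721
finger_force: 0.0
```

>>> apply_moves --series '[{"xyz":[-0.01,-0.03,0.02],"roll":0},{"xyz":[-0.02,-0.06,0.04],"roll":0},{"xyz":[-0.03,-0.09,0.05],"roll":0},{"xyz":[-0.03,-0.12,0.06],"roll":0},{"xyz":[-0.03,-0.12,0.06],"roll":0},{"xyz":[-0.03,-0.12,0.06],"roll":0}]'

```text
time_s: 8.65
position: [0.4073, -0.2106, 0.2246]
ee_rot: [3.031, 0.816, 0.006]
ft_force: [0.1, 1.5, -0.3]
gripper_width: 0.0721
finger_force: 0.0
```

```bash
python3 m.py 5
```

```text
scene case 2151 [0.5854 0.0228] [0.1611 0.1241] 30.7 z 0.0578
[[0.484499990940094, 0.03500000014901161], [0.5478000044822693, -0.07169999927282333], [0.6862999796867371, 0.010499999858438969], [0.6230000257492065, 0.11729999631643295]]
scene strip 934 [0.6709 0.0467] [0.0393 0.2911] 30.36 z 0.0329
[[0.580299973487854, 0.1624000072479248], [0.7275000214576721, -0.08889999985694885], [0.7613999843597412, -0.0689999982714653], [0.6141999959945679, 0.18219999969005585]]
top case 2542 [0.5874 0.0249] [0.161  0.1205] 30.1 z 0.0587
[[0.48750001192092896, 0.03660000115633011], [0.5479999780654907, -0.06769999861717224], [0.6873000264167786, 0.013100000098347664], [0.626800000667572, 0.11739999800920486]]
top strip 820 [0.6785 0.0512] [0.0267 0.2897] 30.19 z 0.0334
[[0.5940999984741211, 0.1696999967098236], [0.739799976348877, -0.08070000261068344], [0.7628999948501587, -0.06729999929666519], [0.6172000169754028, 0.18320000171661377]]
[ 0.4062052  -0.20848308  0.22325134] [3.03226940e+00 8.21057479e-01 1.28792969e-03] [-0.2733498   1.4139805  -0.21994715]
```

View pics/top5.png

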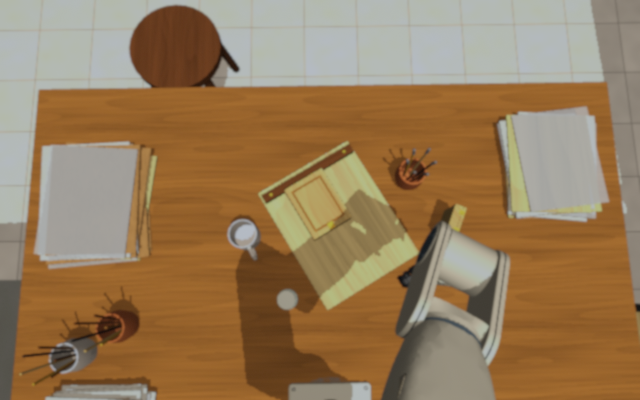

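The case at (317,202) is flush and square against the strip. The pot, mug and jar are where they started, and the arm is clear.

```bash
python3 -c "
from rig import ctrl
print(ctrl.sign_off())"
```

```text
the job is handed in; nothing more can be done
None
```

The paint case lies flat with its clasped lid up, its far end flush and square against the stop strip to within measurement; the arm is drawn back clear, the brush pot, ink jar and mug are unmoved, and the job is handed in.

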